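# Slide a tray of returned bottles up over the step onto the counting scale

## Robot

A 7-joint arm with a two-finger parallel gripper is mounted at the origin on the work surface. World frame = base frame: x ahead of the robot, y to its left, z up, the work surface at z = 0. Lengths are in m, angles in rad, forces in N, time in s.
With the tool pointing down it reaches from about 0.35 to 0.9 m from the base axis. Payload 8.1 kg.
Tool frame: the origin (TCP) lies at the very end of the fingers, on their centre line; the grasp point (between the pads) lies 19 mm behind it (arm.tcp_to_grasp is the z of the grasp point in the tool frame, in m); z points along the fingers, y is the line along which they close (so a half turn about z gives the same grasp; the last joint's range is limited). The gripper opens to 92 mm and grips with 3 to 60 N. Pads are 19 mm wide; open, the fingers measure 130 mm over their backs; the gripper's body (75 mm by 190 mm) begins 47 mm behind the grasp point.
Start: joints at [1.015, 0.434, 0.025, 1.573, -0.012, 1.134, -0.075], TCP at [0.273, -0.562, 0.227] pointing down, gripper open.
Joint ranges: [-2.62, 2.62], [-0.44, 2.09], [-1.27, 1.32], [0.08, 2.57], [-1.32, 4.46], [0.12, 2], [-2.74, 2.74]. Speed limits (rad/s): [2.22, 2.22, 3.01, 3.01, 3.14, 3.14, 3.14].

## Interface

Orientations are given as a rotation vector (axis times angle).
In Python, from cell import readout, vision, sign_off, arm gives the robot as it stands. The module is installed in compiled form; this text tells all that it offers.
- The arm moves only by the shell command python3 -m creep 'ROWS' [FORCE]. ROWS is JSON, a list of rows, each a list of 5 numbers: the shift along the tool's x, y, z in units of 4 cm (1.0 is 4 cm), then the turn about the tool's z in units of 4 degrees (1.0 is 4 degrees), then the opening, from 0 (shut) to 1 (fully open). A call has 1 to 12 rows; each row shifts and turns the commanded pose from where the row before left it, along the tool's axes as they then stand; what a row does not reach is not made up. A row lasts 1/8 s, in which the tool goes at most 62.5 mm and 10.7 degrees, less where a joint would pass 70% of its speed; a pose out of reach is approached as far as the arm can. A call with a number of a shift or a turn outside -1 to 1 is refused whole. A call with a gripper value outside its range is refused whole. The fingers move at their own pace and stop on an object; FORCE is the grip in N (left out, the last holds). Time passes only in rows, so rows that do not move let the fingers close. It gives the time, the measured TCP pose, the force, the opening and the grip force at its end, in the units of the state.
- readout.observe(): the state, without advancing time (a new reading comes with each control period).
- vision.get_image(name): name is "scene" or "side" or "wrist"; returns a dict with "pixels" (420x560x3 uint8, blue, green, red), "z_map" (420x560 float32, m along the optical axis (not along the pixel's ray), 0 where there is no reading), "camera_matrix" (3x3 intrinsics, pixels), "k1" (the pictures are not rectified: a ray, as slopes to the right and down, at radius r is drawn at 1 + k1 r^2 times it, then the intrinsics apply), "position" and "rotation" of the camera in the world. Camera axes: x right, y up, looking along -z (the intrinsics and any distortion apply to the point x, -y, -z); pixel columns grow to the right and rows downward; lengths in m; the calibration is good to about 2 mm. A picture is of the moment at which its call begins.
- sign_off(): hands the job in; it is judged then, once.
The state is a dict: "clock": time; "joints": joint angles; "dq": joint speeds; "joint_efforts": joint torques, N m; "position": TCP position; "ee_rot": TCP orientation; "force": force on the tool from outside, world axes, zero at the start; "ft_torque": the same for the moment, N m; "width": opening from 0.0 (shut) to 1.0 (fully open); "gripper_force": force on a finger pad.
Only numpy, scipy, OpenCV 4.12 (cv2) and the standard library are available. Lean on these libraries where they do the work, as an engineer would, in place of code of your own. Each camera call takes 0.05 s, during which the arm holds its last target. There are 200 camera calls.

## Task

Slide the blue tray of empties from the plywood sorting board over the small step onto the steel deck of the counting scale, easing its leading edge up over the step rather than lifting the whole tray clear. Then press it gently but firmly home for a moment against the rubber buffer on the fence and let go, leaving the tray flat, square and centred on the deck and touching or all but touching the buffer, with the bottles and the can still standing in it. Do not ram or jam anything, and leave the cup, bowl and spray bottle where they are.

Things in the scene. Friction and masses are not known exactly. Their poses are not given: they have to be found in the camera images.
- board_top (a point): Centre of the top face of the fixed plywood sorting board, 200 mm (x) by 330 mm (y), top face 40 mm above the table. y axis: the sliding direction, towards the scale; z up. The board ends 165 mm from here along +y, and the scale's deck begins 5 mm beyond.
- deck_edge (a point): Middle of the top of the step facing the board: leading edge of the fixed steel deck, 200 mm wide (x), 324 long (y, away from the board); axes parallel to the board's. 4 to 9 mm higher than the board, varying. Pushing the tray flat into it jams. A readout box stands beside the deck at x 110 to 160, y 93 to 223 mm, up to 20 mm above the deck.
- deck: The counting scale as a whole (fixed). Origin 40 mm straight below the deck's top face, 2 mm before its leading edge; same axes as deck_edge.
- fence: Dark steel fence, 180 mm wide (x), 70 high, fixed across the deck's far end. Origin on the deck in the middle of its face towards the board, 302 mm from the deck's leading edge. A rigid rubber buffer bar, 110 mm wide, 16 to 36 mm above the deck, stands out 8 to 38 mm from this face towards the board; its setting is not measured: find it by feel. Over 20 N harms the scale.
- tray_mid (a point): Middle of the loose blue plastic tray, 20 mm above its underside. 150 mm (x) by 240 (y), walls 40 high, flat underside, 0.28 to 0.46 kg, plus 0.26 kg of empties. y axis: towards its leading end (to the scale), z up. It starts on the board, turned by up to 0.09 rad and up to 12 mm off the centre line, short of the step.
- tray: The same tray; origin at the middle of its underside, same axes.
- tray_toe (a point): Middle of the tray's leading bottom edge (120 mm from its middle along +y, on the underside).
- tray_heel (a point): Middle of the tray's trailing bottom edge (120 mm from its middle along -y, on the underside).
- lug_front (a point): Grip point of the leading upright lug: a plate 60 mm wide (x), 12 thick (y), its outer face flush with the tray's leading end (6 mm beyond this point), top 90 mm above the underside. The point is 72 mm above the underside, 114 mm from the middle along +y. Grip from above across the thickness; 38 mm of free room on its inner side, then a low cross wall and the bottles.
- lug_rear (a point): Grip point of the trailing lug, the same plate at the trailing end (114 mm from the middle along -y, 72 mm above the underside).
- brown: Brown glass bottle with white cap, 56 mm across, 112 mm high, 0.11 kg, standing loose in the tray's middle compartment (132 mm long in y, floor about 4 mm thick). Origin at the centre of its foot, z up.
- green: Green glass bottle with red cap, same size and mass, same compartment. Origin at the centre of its foot.
- can: Bare aluminium drinks can, 56 mm across, 105 mm high, 0.04 kg, same compartment. Origin at the centre of its foot.
- cup: White paper-coloured coffee cup on the table beyond the work, 80 mm across, 100 mm high; leave alone. Origin at the centre of its foot.
- bowl: White plastic bowl on the table behind the fence, 120 mm across, 50 mm high; leave alone. Origin at the centre of its foot.
- spray: Clear plastic bottle with blue cap on the table on the robot's side of the board and scale, 56 mm across, 150 mm high; leave alone. Origin at the centre of its foot.
Things that resemble listed ones, but are neither listed nor needed, are in the scene too. What is shaped like the can but purple or yellow is not meant.

How it is judged:
By the outcome, as a careful person would: the job done as asked, in the order asked, and still so for the second after the job is handed in, with the robot touching nothing.
It also fails if it takes over 69 s, if anything falls off the work surface, if the arm or the gripper's body presses on something with over 40 N, if the wrist force passes 120 N, or if a joint passes its speed limit or range.

## Working session

There is one attempt and no reset: what is moved stays moved. The work goes in short steps, Python scripts to look and compute and a shell command to move; the robot and the scene stay as the last step left them, time stands still between calls to the robot, and variables do not carry over. Pictures are saved under pics/ and viewed, at most 10 in all, crops included, and the job is handed in when it is done.

```bash
mkdir -p pics; cat > h.py <<'E'
import numpy as np, cv2
from cell import readout, vision, arm
from scipy.spatial.transform import Rotation as R
def snap(n,f=None):
    i=vision.get_image(n)
    if f: cv2.imwrite('pics/'+f,i['pixels'])
    np.save('/tmp/'+n+'.npy',i,allow_pickle=True); return i
def load(n): return np.load('/tmp/'+n+'.npy',allow_pickle=True).item()
def rot(i):
    r=np.array(i['rotation']); return r if r.shape==(3,3) else R.from_rotvec(r).as_matrix() if r.size==3 else None
def cloud(i):
    z=i['z_map']; K=np.array(i['camera_matrix']); v,u=np.mgrid[:z.shape[0],:z.shape[1]]
    xd=(u-K[0,2])/K[0,0]; yd=(v-K[1,2])/K[1,1]; x,y=xd.copy(),yd.copy()
    for _ in range(8):
        s=1+i['k1']*(x*x+y*y); x=xd/s; y=yd/s
    P=np.stack([x*z,-y*z,-z],-1)@rot(i).T+np.array(i['position']); P[z==0]=np.nan; return P
E
python3 - <<'E'
from h import *
for n in('scene','side'):
    i=snap(n,n+'0.png'); print(n,i['position'],i['rotation'],i['k1'],i['camera_matrix'])
print(readout.observe(), arm.tcp_to_grasp)
E
```

```text
scene [ 1.31007643 -0.32646735  0.631081  ] [0.90764949 0.51616438 0.9923351 ] -0.12510872135652518 [[416.54013757   0.         273.40084646]
 [  0.         416.54013757 207.24102172]
 [  0.           0.           1.        ]]
side [0.37071065 0.8756066  0.97269304] [ 0.15832569 -1.05971622 -2.71753952] -0.1566688093230132 [[489.77834089   0.         281.42277793]
 [  0.         489.77834089 215.75365916]
 [  0.           0.           1.        ]]
{'clock': 0.1, 'joints': array([ 1.01543944,  0.43514532,  0.02494104,  1.57400859, -0.01162352,
        1.1340037 , -0.07511484]), 'dq': array([-0.00150956, -0.00195773, -0.00090657, -0.0010003 ,  0.00013444,
        0.00040558,  0.00050824]), 'joint_efforts': array([ 3.34612210e-03, -6.69131327e+01,  9.88762826e-01, -3.15147078e+01,
       -6.03797729e-02,  3.74463305e-02, -9.89397620e-06]), 'position': array([ 0.27317687, -0.56162182,  0.22602707]), 'ee_rot': array([-3.06013457e+00, -7.04725746e-01,  6.43500395e-04]), 'force': array([ 0.09176473, -0.14577345, -0.71503102]), 'ft_torque': array([-0.0076997 , -0.00581237,  0.0148365 ]), 'gripper_force': 0.0, 'width': 0.9981801870726611} -0.0188
```

View pics/scene0.png

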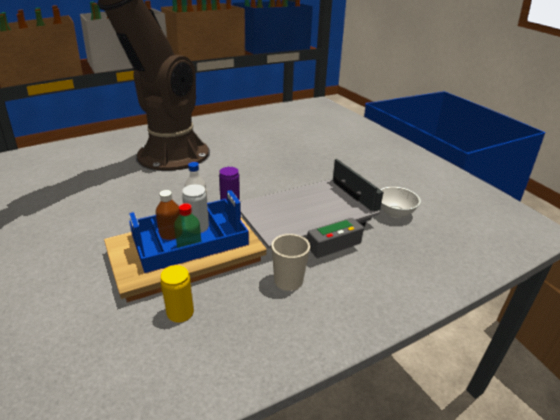

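View pics/side0.png

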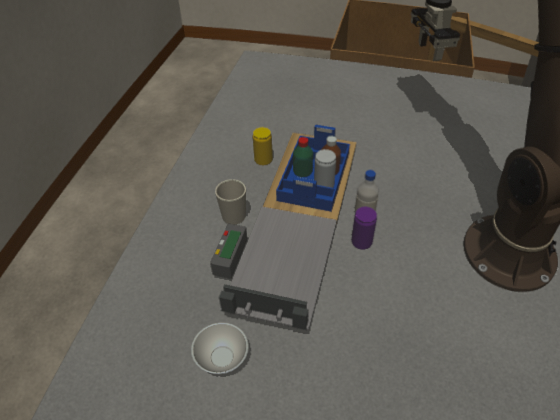

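The scene view shows the tray on the board (about 190,230), front lug at (233,207), rear lug at (137,222), deck at (305,210), and fence at (357,185). The side view shows the front lug at (303,188), the rear lug at (324,133), and the fence at (270,303).

```bash
python3 - <<'E'
from h import *
np.set_printoptions(precision=4,suppress=True)
for n in('scene','side'):
    i=load(n); P=cloud(i); b,g,r=[i['pixels'][...,k].astype(int) for k in range(3)]
    ws=(P[...,0]>.3)&(P[...,0]<.95)&(P[...,1]>-.6)&(P[...,1]<.6)
    z=P[...,2]
    def rect(m,t):
        m=cv2.morphologyEx(m.astype(np.uint8),cv2.MORPH_OPEN,np.ones((3,3)))
        k,l,s,c=cv2.connectedComponentsWithStats(m); 
        if k<2: return
        j=1+np.argmax(s[1:,4]); q=P[l==j]; print(n,t,len(q),cv2.minAreaRect(q[:,:2].astype(np.float32)),np.median(q,0))
    wood=(r>b+40)&(r>g+10)
    rect(ws&(z>.03)&(z<.06)&wood,'board')
    rect(ws&(z>.036)&(z<.058)&(abs(r-b)<25),'deck')
    rect(ws&(z>.075)&(z<.13)&(r<90)&(abs(r-b)<25),'fence')
    blue=(b>r+50)&(b>g+30)&ws
    rect(blue&(z>.045)&(z<.14),'tray'); 
    rect(blue&(z>.072)&(z<.09),'rim'); 
    m=(blue&(z>.098)&(z<.14)).astype(np.uint8); k,l,s,c=cv2.connectedComponentsWithStats(m)
    for j in range(1,k):
        if s[j,4]>15: q=P[l==j]; print(' lug',s[j,4],cv2.minAreaRect(q[:,:2].astype(np.float32)),q.mean(0),q[:,2].max())
E
```

```text
scene board 1926 ((0.5541258454322815, -0.2565070390701294), (0.09575912356376648, 0.2041759341955185), 89.2496109008789) [ 0.5827 -0.2708  0.0401]
scene deck 5252 ((0.5903952121734619, 0.1913648545742035), (0.326734334230423, 0.26434892416000366), 89.00689697265625) [0.5763 0.1716 0.0476]
scene fence 896 ((0.5673378109931946, 0.3242640793323517), (0.18593069911003113, 0.04490569978952408), 5.816788196563721) [0.5819 0.3316 0.094 ]
scene tray 2992 ((0.5131856799125671, -0.09720724821090698), (0.2879655957221985, 0.22531862556934357), 87.26097106933594) [ 0.6042 -0.1245  0.0689]
scene rim 178 ((0.6159593462944031, -0.1492116004228592), (0.016916997730731964, 0.08844531327486038), 1.2720348834991455) [ 0.6186 -0.1518  0.0778]
 lug 161 ((0.5519533753395081, -0.009444125927984715), (0.013173520565032959, 0.061893757432699203), 87.5390396118164) [ 0.5599 -0.0115  0.1186] 0.1318846751193425
 lug 175 ((0.5425265431404114, -0.2367701679468155), (0.012517654336988926, 0.06203201040625572), 89.08132934570312) [ 0.5548 -0.2374  0.1211] 0.13245206599884368
side board 1404 ((0.5535842180252075, -
[... 170 characters left out ...]
.3268169164657593, 0.20119453966617584), 89.2838134765625) [0.5532 0.1764 0.0492]
side fence 1434 ((0.5609476566314697, 0.33553531765937805), (0.051816828548908234, 0.19211003184318542), 89.50312042236328) [0.5586 0.3409 0.1031]
side tray 77 ((0.547982394695282, -0.054918963462114334), (0.10722356289625168, 0.05578310042619705), 88.70164489746094) [ 0.5501 -0.0084  0.1312]
 lug 45 ((0.5405709743499756, -0.23482146859169006), (0.01475708931684494, 0.05660964548587799), 89.71219635009766) [ 0.5398 -0.2349  0.1309] 0.13523129088112795
 lug 77 ((0.5500686168670654, -0.009635120630264282), (0.01658458821475506, 0.05790228024125099), 88.70164489746094) [ 0.5504 -0.0082  0.131 ] 0.13430136456049935
```

```bash
python3 -m creep '[[0,0,0,1,1],[0,0,0,1,1],[0,0,0,1,1],[0,0,0,1,1],[0,0,0,1,1],[0,0,0,1,1],[0,0,0,1,1],[0,0,0,0.1,1]]' && python3 -m creep '[[0.5,-1,0,0,1],[0.5,-1,0,0,1],[0.5,-1,0,0,1],[0.5,-1,0,0,1],[0.5,-1,0,0,1],[0.5,-1,0,0,1],[0.5,-1,0,0,1],[0.5,-1,0,0,1],[0.5,-1,0,0,1],[0.5,-1,0,0,1],[0.5,-1,0,0,1],[0.5,-1,0,0,1]]' && python3 -m creep '[[0.35,-1,0,0,1],[0,-1,0,0,1],[0,-0.1,0,0,1],[0,0,0,0,1]]'; python3 - <<'E'
from h import *
i=snap('wrist','w1.png'); o=readout.observe(); print(o['position'],R.from_rotvec(o['ee_rot']).as_matrix().round(3))
print(i['position'])
P=cloud(i); b,g,r=[i['pixels'][...,k].astype(int) for k in range(3)]
m=((b>r+50)&(b>g+30)&(P[...,2]>.123)&(P[...,2]<.14)).astype(np.uint8);k,l,s,c=cv2.connectedComponentsWithStats(m)
for j in range(1,k):
    if s[j,4]>30: q=P[l==j]; print(s[j],cv2.minAreaRect(q[:,:2].astype(np.float32)),q.mean(0))
E
```

```text
clock: 1.1
position: [0.2733, -0.5618, 0.2263]
ee_rot: [-3.14, 0.067, 0.001]
force: [-1.0, 1.3, -0.7]
width: 1.002
gripper_force: 0.0
clock: 2.6
position: [0.5343, -0.0915, 0.2267]
ee_rot: [3.141, -0.065, -0.0]
force: [0.3, 0.2, 0.8]
width: 1.0
gripper_force: 0.0
clock: 3.1
position: [0.5512, -0.0099, 0.2266]
ee_rot: [3.14, -0.066, -0.001]
force: [-0.0, -0.1, 0.4]
width: 1.0
gripper_force: 0.0
[ 0.5512687  -0.01071681  0.22664939] [[ 0.999 -0.043 -0.   ]
 [-0.043 -0.999 -0.001]
 [-0.     0.001 -1.   ]]
[ 0.62704094 -0.0136971   0.38441284]
[270 182  13  66 778] ((0.5502247214317322, -0.00870843417942524), (0.010478243231773376, 0.06040239334106445), 87.72673797607422) [ 0.55223309 -0.00893105  0.12968092]
[519 182  29  65 882] ((0.5412834286689758, -0.23608052730560303), (0.012835170142352581, 0.05941825732588768), 87.90320587158203) [ 0.54350942 -0.2353975   0.1292997 ]
```

View pics/w1.png

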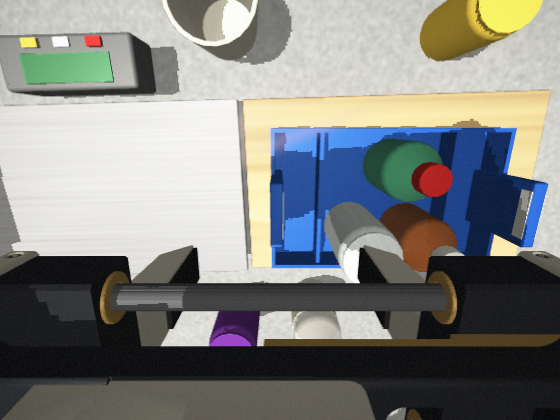

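The wrist view shows the front lug at (277,215) centred between the fingers, with the can nearest behind it at about (355,230). I'll narrow the opening, descend and grip.

```bash
python3 -m creep '[[0,-0.04,0.5,0,0.4],[0,0,0.5,0,0.4],[0,0,0.5,0,0.4],[0,0,0.5,0,0.4],[0,0,0.5,0,0.4],[0,0,0.4,0,0.4],[0,0,0.27,0,0.4],[0,0,0,0,0.4]]' 25 && python3 -m creep '[[0,0,0,0,0.25],[0,0,0,0,0.1],[0,0,0,0,0],[0,0,0,0,0],[0,0,0,0,0]]' 25
```

```text
clock: 4.15
position: [0.5511, -0.0083, 0.0994]
ee_rot: [3.141, -0.068, -0.002]
force: [-0.3, 0.0, -0.0]
width: 0.402
gripper_force: 0.0
clock: 4.78
position: [0.5517, -0.0079, 0.1004]
ee_rot: [3.141, -0.067, 0.001]
force: [-0.8, 0.2, 5.5]
width: 0.128
gripper_force: 25.0
```

```bash
python3 -m creep '[[0,0,-0.1,0,0],[0,0,-0.1,0,0],[0,0,-0.1,0,0],[0,0,-0.1,0,0],[0,0,0,0,0],[0,0,0,0,0]]'; python3 - <<'E'
from h import *
i=snap('scene'); I=i['pixels'][140:320,90:330]; cv2.imwrite('pics/s2.png',cv2.resize(I,None,fx=3,fy=3,interpolation=2))
E
```

```text
clock: 5.52
position: [0.5514, -0.0079, 0.1158]
ee_rot: [3.141, -0.068, -0.0]
force: [-0.5, 0.1, -6.0]
width: 0.132
gripper_force: 25.1
```

View pics/s2.png

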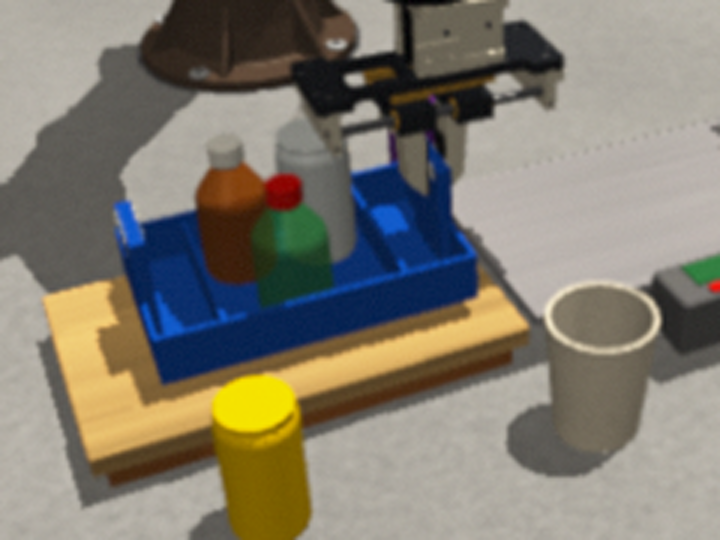

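The view shows the toe raised, the heel on the board and everything standing. Next I slide it over the step, squaring it on the way.

```bash
python3 -m creep '[[0,-0.1,0,0,0],[0,-0.15,0,-0.04,0],[0,-0.2,0,-0.04,0],[0,-0.25,0,-0.04,0],[0,-0.25,0,-0.04,0],[0,-0.25,0,-0.04,0],[0.01,-0.25,0,-0.04,0],[0.01,-0.25,0,-0.04,0],[0.01,-0.25,0,-0.04,0],[0.01,-0.25,0,-0.04,0],[0.01,-0.25,0,-0.04,0],[0,-0.2,0,0,0]]' && python3 -m creep '[[0,-0.25,0,0,0],[0,-0.25,0,0,0],[0,-0.25,0,0,0],[0,-0.25,0,0,0],[0,-0.25,0,0,0],[0,-0.2,0,0,0],[0,-0.1,0,0,0],[0,0,0,0,0]]'
```

```text
clock: 7.08
position: [0.5566, 0.0988, 0.1159]
ee_rot: [-3.141, 0.023, -0.0]
force: [-0.1, -0.2, -6.1]
width: 0.131
gripper_force: 25.1
clock: 8.07
position: [0.5575, 0.1602, 0.1159]
ee_rot: [3.141, -0.023, -0.0]
force: [0.5, -0.7, -5.1]
width: 0.131
gripper_force: 25.1
```

```bash
python3 -m creep '[[0,-0.1,0,0,0],[0,-0.2,0.01,0,0],[0,-0.25,0.01,0,0],[0,-0.25,0.01,0,0],[0,-0.25,0.01,0,0],[0,-0.25,0.02,0,0],[0,-0.25,0.02,0,0],[0,-0.25,0.02,0,0],[0,-0.25,0.02,0,0],[0,-0.25,0.02,0,0],[0,-0.25,0,0,0],[0,-0.2,0,0,0]]' && python3 -m creep '[[0,-0.1,0,0,0],[0,0,0.03,0,0],[0,0,0,0,0]]'; python3 - <<'E'
from h import *
i=snap('scene'); I=i['pixels'][100:300,160:430]; cv2.imwrite('pics/s3.png',cv2.resize(I,(800,593),interpolation=2))
E
```

```text
clock: 9.57
position: [0.5591, 0.2708, 0.1103]
ee_rot: [-3.142, 0.023, -0.0]
force: [0.4, 0.0, -5.1]
width: 0.127
gripper_force: 25.0
clock: 9.95
position: [0.5593, 0.274, 0.1092]
ee_rot: [-3.141, 0.024, -0.001]
force: [-0.4, 1.3, -4.6]
width: 0.131
gripper_force: 25.0
```

View pics/s3.png

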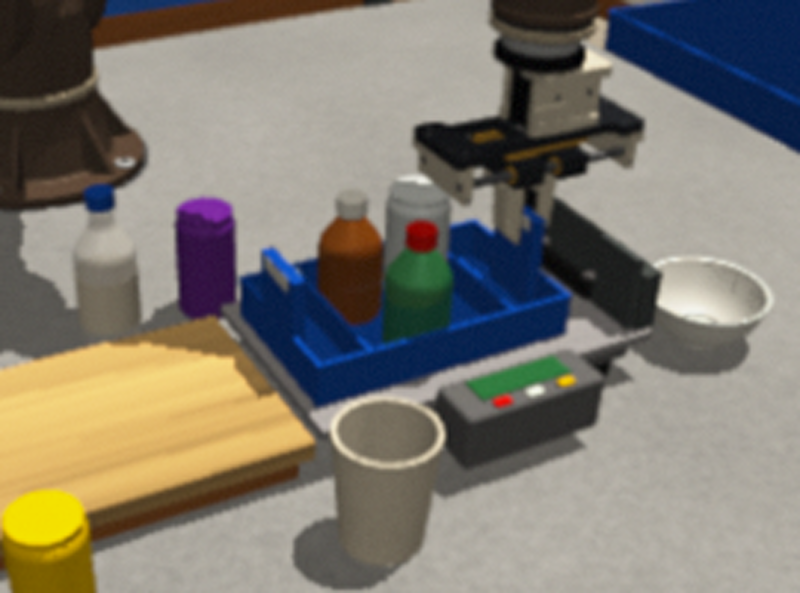

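The tray is wholly on the deck, with the contents standing and the heel past the deck edge. I'll lower the toe the last bit.

```bash
python3 -m creep '[[0,0,0.02,0,0],[0,0,0.02,0,0],[0,0,0,0,0]]';  python3 -m creep '[[0,0,0.02,0,0],[0,0,0.02,0,0],[0,0,0,0,0]]'
```

```text
clock: 10.38
position: [0.5594, 0.2741, 0.1084]
ee_rot: [-3.141, 0.024, -0.001]
force: [-1.7, 0.8, 5.9]
width: 0.126
gripper_force: 25.0
clock: 10.75
position: [0.5594, 0.2741, 0.1083]
ee_rot: [-3.141, 0.024, -0.002]
force: [-7.9, -2.0, 20.8]
width: 0.13
gripper_force: 25.0
```

```bash
python3 -m creep '[[0,0,-0.04,0,0],[0,0,0,0,0.15],[0,0,0,0,0.3],[0,0,0,0,0.4],[0,0,0,0,0.4],[0,0,-0.3,0,0.4],[0,0,-0.6,0,0.4],[0,0,-1,0,0.4],[0,0,-0.9,0,0.4],[0,0.7,0,0,0.4],[0,1,0,0,0.4],[0,1,0,0,0.4]]' && python3 -m creep '[[0,1,0,0,0.4],[0,1,0,0,0.4],[0,0.8,0,0,0.4],[0,0.2,0,0,0.4],[0,0,0,0,0.4]]' ; python3 - <<'E'
from h import *
i=snap('wrist','w4.png'); o=readout.observe(); print(o['position'])
P=cloud(i); b,g,r=[i['pixels'][...,k].astype(int) for k in range(3)]
m=((b>r+50)&(b>g+30)&(P[...,2]>.13)&(P[...,2]<.145)).astype(np.uint8);k,l,s,c=cv2.connectedComponentsWithStats(m)
for j in range(1,k):
    if s[j,4]>30: q=P[l==j]; print(s[j],cv2.minAreaRect(q[:,:2].astype(np.float32)),q.mean(0))
for t,m in(('deck',(abs(r-b)<25)&(P[...,2]>.046)&(P[...,2]<.052)&(P[...,0]>.6)&(P[...,0]<.68)),('tray',(b>r+50)&(b>g+30)&(P[...,2]>.07)&(P[...,2]<.1))):
    q=P[m&(P[...,1]>-.0)&(P[...,1]<.35)]
    print(t,len(q),np.percentile(q,[1,50,99],0), cv2.minAreaRect(q[:,:2].astype(np.float32)))
E
```

```text
clock: 12.25
position: [0.5576, 0.1651, 0.2206]
ee_rot: [-3.141, 0.023, -0.002]
force: [0.4, -0.3, -0.4]
width: 0.402
gripper_force: 0.0
clock: 12.88
position: [0.5559, 0.0464, 0.2201]
ee_rot: [-3.141, 0.024, -0.001]
force: [-1.3, 1.2, 0.2]
width: 0.399
gripper_force: 0.0
[0.55587785 0.04732458 0.21994058]
[  0 185  30  67 808] ((0.5592507719993591, 0.2732893228530884), (0.014257312752306461, 0.05824150890111923), 88.9675064086914) [0.55862996 0.27189679 0.13748905]
[271 185  15  69 897] ((0.5550060272216797, 0.04605121538043022), (0.011598628014326096, 0.05931800603866577), 88.73947143554688) [0.55651825 0.04586001 0.13754688]
deck 8475 [[0.60564481 0.03110112 0.04633213]
 [0.64431892 0.18847458 0.04796867]
 [0.65947116 0.33144006 0.05028373]] ((0.6400061845779419, 0.18168742954730988), (0.3036983609199524, 0.07925010472536087), 89.96813201904297)
tray 4846 [[0.48109931 0.03984079 0.0706381 ]
 [0.59096253 0.22474955 0.08664552]
 [0.63206655 0.27948976 0.09832367]] ((0.5568047165870667, 0.18670490384101868), (0.2930951416492462, 0.14974713325500488), 88.96067810058594)
```

View pics/w4.png

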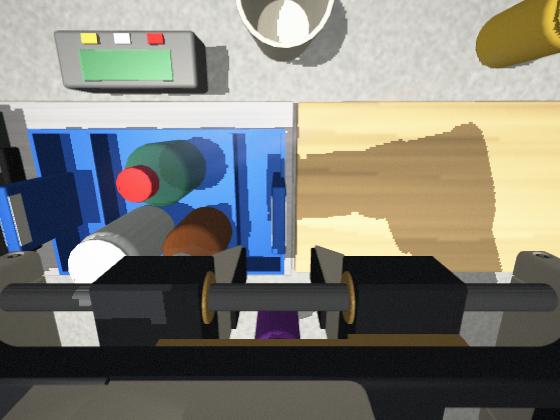

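The wrist view shows the tray on the deck, rear lug at (278,218) between the fingers, 1 mm from centred and square to about 4 mrad. I'll grip the rear lug next.

```bash
python3 -m creep '[[0,0.03,0.4,0,0.4],[0,0,0.6,0,0.4],[0,0,0.6,0,0.4],[0,0,0.5,0,0.4],[0,0,0.4,0,0.4],[0,0,0.2,0,0.4],[0,0,0.05,0,0.4],[0,0,0,0,0.25],[0,0,0,0,0.1],[0,0,0,0,0],[0,0,0,0,0],[0,0,0,0,0]]' 25 && python3 -m creep '[[0,-0.05,0,0,0],[0.01,-0.05,0,0,0],[0.01,-0.05,0,-0.03,0],[0.01,-0.05,0,-0.03,0],[0,0,0,0,0]]'
cat > ok.py <<'E'
import sys
from cell import readout
o=readout.observe(); print(o['force'].round(1),o['position'].round(4)); sys.exit(abs(o['force'][1])>6)
E
python3 ok.py
```

```text
clock: 14.42
position: [0.5561, 0.0452, 0.11]
ee_rot: [-3.141, 0.023, -0.001]
force: [-0.9, 1.1, 4.7]
width: 0.13
gripper_force: 25.0
clock: 15.05
position: [0.5575, 0.0497, 0.11]
ee_rot: [3.138, -0.021, 0.001]
force: [-1.1, -9.3, 8.0]
width: 0.13
gripper_force: 25.0
[-1.1 -9.3  8. ] [0.5575 0.0497 0.11  ]True
```

```bash
python3 -m creep '[[0,0,-0.02,0,0],[0,0,-0.02,0,0],[0,0,0,0,0],[0,0,0,0,0]]'; python3 - <<'E'
from h import *
i=snap('scene'); I=i['pixels'][120:270,200:400]; cv2.imwrite('pics/s5.png',cv2.resize(I,(800,600),interpolation=2))
E
```

```text
clock: 15.55
position: [0.5568, 0.053, 0.1108]
ee_rot: [3.141, -0.017, -0.001]
force: [0.4, -1.2, -4.0]
width: 0.126
gripper_force: 25.0
```

View pics/s5.png

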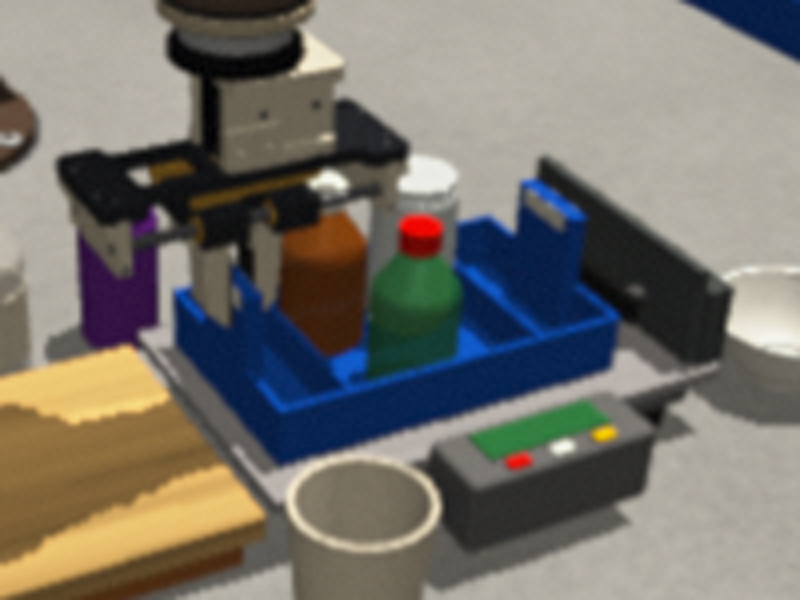

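The heel was only dragging because of down-pressure, and the gap to the fence is still clear. I'll feel forward now in 1 mm steps with a force check between steps.

```bash
python3 -m creep '[[0,-0.025,0,0,0],[0,-0.025,0,0,0],[0,-0.025,0,0,0],[0,0,0,0,0]]' >/dev/null; python3 ok.py && python3 -m creep '[[0,-0.025,0,0,0],[0,-0.025,0,0,0],[0,0,0,0,0]]'>/dev/null; python3 ok.py && python3 -m creep '[[0,-0.025,0,0,0],[0,-0.025,0,0,0]]'>/dev/null; python3 ok.py && python3 -m creep '[[0,-0.025,0,0,0],[0,-0.015,0,0,0]]'>/dev/null; python3 ok.py && python3 -m creep '[[0,-0.025,0,0,0],[0,-0.015,0,0,0]]'>/dev/null; python3 ok.py && python3 -m creep '[[0,-0.025,0,0,0],[0,-0.015,0,0,0]]'>/dev/null; python3 ok.py && python3 -m creep '[[0,-0.025,0,0,0],[0,-0.015,0,0,0]]'>/dev/null; python3 ok.py && python3 -m creep '[[0,-0.025,0,0,0],[0,-0.015,0,0,0]]'>/dev/null; python3 ok.py
```

```text
[-0.3 -0.7 -4.7] [0.557  0.0562 0.1111]
[-0.3 -0.7 -4.7] [0.557  0.0562 0.1111]
[-0.3 -0.7 -4.7] [0.557  0.0562 0.1111]
[-0.3 -0.7 -4.7] [0.557  0.0562 0.1111]
[-0.3 -0.7 -4.7] [0.557  0.0562 0.1111]
[-0.3 -0.7 -4.7] [0.557  0.0562 0.1111]
[-0.3 -0.7 -4.7] [0.557  0.0562 0.1111]
[-0.3 -0.7 -4.7] [0.557  0.0562 0.1111]False
False
False
False
False
False
False
False
```

```bash
sed -i 's/sys.exit(abs/sys.exit(int(abs/; s/>6)/>6))/' ok.py; python3 -m creep '[[0,-0.025,0.01,0,0],[0,-0.025,0.01,0,0]]' >/dev/null; python3 ok.py && python3 -m creep '[[0,-0.025,0,0,0],[0,-0.025,0,0,0]]'>/dev/null && python3 ok.py && python3 -m creep '[[0,-0.025,0,0,0],[0,-0.025,0,0,0]]'>/dev/null && python3 ok.py && python3 -m creep '[[0,-0.025,0,0,0],[0,-0.015,0,0,0]]'>/dev/null && python3 ok.py && python3 -m creep '[[0,-0.025,0,0,0],[0,-0.015,0,0,0]]'>/dev/null && python3 ok.py && python3 -m creep '[[0,-0.025,0,0,0],[0,-0.015,0,0,0]]'>/dev/null && python3 ok.py && python3 -m creep '[[0,-0.025,0,0,0],[0,-0.015,0,0,0]]'>/dev/null && python3 ok.py && python3 -m creep '[[0,-0.025,0,0,0],[0,-0.015,0,0,0]]'>/dev/null && python3 ok.py
```

```text
[-0.8 -2.5 -3.2] [0.5572 0.0577 0.1104]
[-0.6 -1.3 -2.2] [0.5572 0.0598 0.1104]
[-0.4 -2.3 -3.1] [0.5572 0.0619 0.1104]
[ 0.7 -2.1 -3.3] [0.5572 0.0635 0.1103]
[-0.8 -1.2 -2.9] [0.5572 0.0651 0.1103]
[ 0.8 -2.  -2.6] [0.5572 0.0667 0.1103]
[-0.1 -1.8 -1.9] [0.5572 0.0683 0.1103]
[ 0.3 -2.1 -2.8] [0.5573 0.0699 0.1103]
```

```bash
python3 -m creep '[[0,-0.025,0,0,0],[0,-0.015,0,0,0]]' >/dev/null; python3 ok.py && python3 -m creep '[[0,-0.025,0,0,0],[0,-0.015,0,0,0]]'>/dev/null && python3 ok.py && python3 -m creep '[[0,-0.025,0,0,0],[0,-0.015,0,0,0]]'>/dev/null && python3 ok.py && python3 -m creep '[[0,-0.025,0,0,0],[0,-0.015,0,0,0]]'>/dev/null && python3 ok.py && python3 -m creep '[[0,-0.025,0,0,0],[0,-0.015,0,0,0]]'>/dev/null && python3 ok.py && python3 -m creep '[[0,-0.025,0,0,0],[0,-0.015,0,0,0]]'>/dev/null && python3 ok.py && python3 -m creep '[[0,-0.025,0,0,0],[0,-0.015,0,0,0]]'>/dev/null && python3 ok.py && python3 -m creep '[[0,-0.025,0,0,0],[0,-0.015,0,0,0]]'>/dev/null && python3 ok.py && python3 -m creep '[[0,-0.025,0,0,0],[0,-0.015,0,0,0]]'>/dev/null && python3 ok.py
```

```text
[-0.1 -1.9 -3.2] [0.5573 0.0715 0.1103]
[ 0.7 -1.3 -2. ] [0.5573 0.0731 0.1103]
[-0.8 -2.3 -2.8] [0.5573 0.0747 0.1103]
[-1.1 -1.5 -2.4] [0.5573 0.0763 0.1103]
[-1.  -7.8 -0.1] [0.5571 0.0764 0.1102]
```

Contact. Press a touch more and hold.

```bash
python3 -m creep '[[0,0,0,0,0],[0,0,0,0,0]]' && python3 -m creep '[[0,-0.01,0,0,0],[0,0,0,0,0],[0,0,0,0,0]]'
```

```text
clock: 19.6
position: [0.5571, 0.0764, 0.1103]
ee_rot: [3.14, -0.019, -0.001]
force: [-1.7, -7.3, -0.7]
width: 0.128
gripper_force: 25.0
clock: 19.98
position: [0.5571, 0.0764, 0.1103]
ee_rot: [3.14, -0.019, -0.001]
force: [-1.1, -7.8, -0.5]
width: 0.13
gripper_force: 25.0
```

```bash
python3 -m creep '[[0,-0.02,0,0,0],[0,0,0,0,0],[0,0,0,0,0]]'; python3 ok.py || python3 -m creep '[[0,-0.015,0,0,0],[0,0,0,0,0],[0,0,0,0,0]]'
```

```text
clock: 20.35
position: [0.557, 0.0764, 0.1103]
ee_rot: [3.139, -0.02, -0.002]
force: [-1.0, -10.4, 1.0]
width: 0.126
gripper_force: 25.0
[ -1.  -10.4   1. ] [0.557  0.0764 0.1103]
clock: 20.72
position: [0.557, 0.0764, 0.1103]
ee_rot: [3.138, -0.021, -0.002]
force: [-1.3, -10.9, 0.6]
width: 0.129
gripper_force: 25.0
```

```bash
python3 -m creep '[[0,0,0,0,0],[0,0,0,0,0],[0,0.02,0,0,0],[0,0.02,0,0,0],[0,0,0,0,0]]'; python3 -m creep '[[0,0,0,0,0.1],[0,0,0,0,0.25],[0,0,0,0,0.4],[0,0,0,0,0.4],[0,0,-0.3,0,0.4],[0,0,-0.7,0,0.4],[0,0,-1,0,0.4],[0,0,-1,0,0.4],[0,0,0,0,0.4]]'; python3 - <<'E'
from h import *
i=snap('wrist','w6.png'); P=cloud(i); b,g,r=[i['pixels'][...,k].astype(int) for k in range(3)]
m=((b>r+50)&(b>g+30)&(P[...,2]>.13)&(P[...,2]<.145)).astype(np.uint8);k,l,s,c=cv2.connectedComponentsWithStats(m)
for j in range(1,k):
    if s[j,4]>30: q=P[l==j]; print(s[j],cv2.minAreaRect(q[:,:2].astype(np.float32)),q.mean(0))
E
```

```text
clock: 21.35
position: [0.557, 0.0764, 0.1102]
ee_rot: [3.14, -0.019, -0.001]
force: [-1.4, -6.0, -1.5]
width: 0.127
gripper_force: 25.0
clock: 22.48
position: [0.5594, 0.0786, 0.2345]
ee_rot: [-3.14, 0.017, -0.011]
force: [-0.7, 0.5, -0.7]
width: 0.397
gripper_force: 0.0
[ 12 185  33  66 915] ((0.5586373209953308, 0.30342352390289307), (0.013619442470371723, 0.05990183725953102), 88.32257843017578) [0.56033996 0.30270153 0.13738116]
[274 186  14  65 847] ((0.5559569001197815, 0.07626820355653763), (0.011457795277237892, 0.05926012620329857), 89.2112045288086) [0.55745551 0.07648489 0.1375121 ]
```

View pics/w6.png

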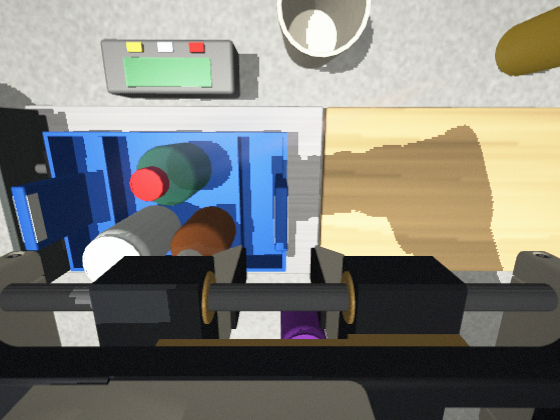

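The wrist view shows the tray square on the deck against the fence, within about 1 mm of centre and 3 mrad of square. The bottles and can are standing, with nothing held. I'll back away and hand in.

```bash
python3 -m creep '[[0,0.5,-0.5,0,0.4],[0,1,-0.5,0,0.4],[0,1,0,0,0.4],[0,0.5,0,0,0.4],[0,0,0,0,0.4],[0,0,0,0,0.4],[0,0,0,0,0.4],[0,0,0,0,0.4]]' && python3 -c "from cell import sign_off; print(sign_off())"
```

```text
clock: 23.52
position: [0.5561, -0.041, 0.2702]
ee_rot: [-3.141, 0.015, 0.0]
force: [0.3, 1.0, -0.7]
width: 0.4
gripper_force: 0.0
the job is handed in; nothing more can be done
None
```

The job is handed in at 23.5 s: the tray is flat on the deck, about 1 mm off centre and 3 mrad off square. It was pressed home against the buffer at a measured push of about 11 N, then released. The bottles and can are still standing, and the cup, bowl and spray bottle were not touched.

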